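# Pick a split retaining ring out of a hydraulic cylinder end

## Robot

A 7-joint arm with a two-finger parallel gripper is mounted at the origin on a cart in front of the work surface, level with it; the furniture and walls round the work are solid. World frame = base frame: x ahead of the robot, y to its left, z up, the work surface at z = 0. Lengths are in m, angles in rad, forces in N, time in s.
With the tool pointing down it reaches from about 0.4 to 0.85 m from the base axis. Payload 4.5 kg.
Tool frame: the origin (TCP) lies on the mounting face of the last link; the fingertips stand 166 mm ahead of it and the grasp point (between the pads) lies 147 mm ahead of it; z points along the fingers, y is the line along which they close (so a half turn about z gives the same grasp; the last joint's range is limited). The gripper opens to 88 mm and grips with 3 to 60 N. Pads are 18 mm wide; open, the fingers measure 123 mm over their backs; the gripper's body (75 mm by 187 mm) begins 45 mm behind the grasp point.
Start: joints at [-1.12, 0.689, -0.195, 1.565, 0.157, 0.902, -0.215], TCP at [0.253, 0.572, 0.405] pointing down, gripper open.
Joint ranges: [-3.01, 3.01], [-0.46, 2.08], [-1.47, 1.51], [0.13, 2.56], [-1, 4.14], [0.04, 2.09], [-2.66, 2.66]. Speed limits (rad/s): [2.57, 2.57, 3.14, 3.14, 3.14, 3.14, 3.14].

## Interface

Orientations are given as a unit quaternion [w, x, y, z].
In Python, from plant import ctrl, capture, get_calibration gives the robot as it stands.
- The arm moves only by the shell command python3 -m jog 'ROWS'. ROWS is JSON, a list of rows, each a list of 5 numbers: the opening, from 0 (shut) to 1 (fully open), then the shift along the tool's x, y, z as a fraction of full scale, then the turn about the tool's z as a fraction of full scale. In form: [[hand, dx, dy, dz, spin], ...]. A call has 1 to 10 rows; each row shifts and turns the commanded pose from where the row before left it, along the tool's axes as they then stand; what a row does not reach is not made up. Full scale, the value 1, is 40 cm for a shift and 60 degrees for a turn. A row lasts 1/10 s, in which the tool goes at most 50 mm and 8.59 degrees, less where a joint would pass 70% of its speed; a pose out of reach is approached as far as the arm can. A call with a number of a shift or a turn outside -1 to 1 is refused whole. A call with a gripper value outside its range is refused whole. The fingers move at their own pace and stop on an object; the grip force is fixed at half the most. Time passes only in rows, so rows that do not move let the fingers close. It gives the time, the measured TCP pose, the force, the opening and the grip force at its end, in the units of the state.
- ctrl.get_state(): the state, without advancing time (a new reading comes with each control period).
- capture(name): name is "scene" or "top" or "wrist"; returns the picture (480x640x3 uint8, blue, green, red); there is no depth.
- get_calibration(name): a dict with "vfov" (degrees; the focal length in pixels is half the picture's height over the tangent of half this angle, whatever the lens; pixels are square), "cx", "cy" (the principal point, pixels), "position" and "rotation" of the camera in the world. Camera axes: x right, y down, z forward; pixel columns grow to the right and rows downward; lengths in m; the calibration is good to about 2 mm. A picture is of the moment at which its call begins: read the wrist's pose just before it. get_calibration takes no time and is no camera call; for the wrist camera it gives the pose at the moment of the call.
- ctrl.job_done(): hands the job in; it is judged then, once.
The state is a dict: "time": time; "qpos": joint angles; "dq": joint speeds; "joint_torque": joint torques, N m; "ee_pos": TCP position; "eef_rot": TCP orientation; "contact_force": force on the tool from outside, world axes, zero at the start; "torque": the same for the moment, N m; "gripper_width": finger opening in m; "grip_force": force on a finger pad.
Only numpy, scipy, OpenCV 4.12 (cv2) and the standard library are available. Lean on these libraries where they do the work, as an engineer would, in place of code of your own. Each camera call takes 0.05 s, during which the arm holds its last target. There are 200 camera calls.

## Task

Take the split retaining ring out of the cylinder's bore with the hook pick: find the slot milled in the bore wall beside the ring's end 1, push the hook under the wire there and lift that end out first, so that the rest of the ring follows out of its groove. Carry the ring off on the pick and lay it flat in the shallow tray, then hang the pick back in its rack. Work the ring with the pick only, not with the fingers, do not force the pick against cylinder or ring, and leave the other things on the bench where they are.

Things in the scene. Friction and masses are not known exactly. Their poses are not given: they have to be found in the camera images.
- cylinder_end: Open cylinder end: yellow upright barrel, 94 mm across, rim at z = 80 mm, on a round dark plate (124 mm) fixed to the bench. Origin: centre of the underside; z up the bore axis. Bore 68.6 mm across, floor (end cap, pushed down) at z = 53 mm. The groove at z = 71.5 mm holds the ring; the bore's edge covers 2.2 mm of its wire. A pick slot is milled into the bore wall beside the ring's end 1.
- ring: Split ring of bright 5 mm round spring wire, centre line 68 mm across, gap 60 degrees. Origin: centre of the circle (frame fixed to the part farthest from the gap); z normal to the ring, up at the start; x to the middle of the gap. Each end, 30 degrees either side of x, has a 4 mm thick tongue pointing 14 mm inwards with a round eye 9 mm across. 16 mm of free space under it. About 64 g.
- ring_end1 (a point): End 1 of the ring, on the wire's centre line where the tongue joins, 30 degrees from the ring's x towards its y. The pick slot passes behind and under the wire, its middle 12 to 33 degrees further round the bore: where exactly differs each time, so look or feel for it. It is open at the rim, 9.5 mm wide, reaches out to 42 mm from the bore axis and down to the bore's floor.
- ring_end2 (a point): End 2 of the ring (30 degrees from the ring's x away from its y). With the hook pushed home in the slot under the wire, end 1 snaps past the edge at some 6 to 15 N; the ring then peels out, end 1 first, if the pick goes on rising 40 mm and gives way towards the bore's middle, and hangs from the hook by the wire next to end 1. A hook not fully under the wire slips off.
- ring_back (a point): Point on the ring's wire, on its centre line, farthest from the gap.
- hook_pick: Pick with a dark red square grip, hanging upright in the rack. Origin: heel of the hook on the shank's axis; z up the shank, x the way the hook points. Shank 4.4 mm thick up to z = 70 mm; hook: straight bar 3.6 mm thick from the heel to a tip 13 mm out along x and 6 mm up. Black guard 30 mm across, z = 70 to 75 mm; grip 16 x 16 mm, sides along x and y, z = 75 to 137 mm. About 60 g.
- straight_pick: The other pick in the rack, with a dark yellow grip and a straight point; not needed, leave it hanging. Origin: at the foot of its shank, 70 mm under the guard.
- pick_rack: Dark blue sheet-steel rack, 70 (x) x 150 (y) mm, 90 mm high, fixed. Origin: centre of the underside; x from the slots' open side to the back. Three slots 12 mm wide in the 4 mm top plate, along x from -32 mm (open) to 16 mm, at y = -50, 0 (empty), 50 mm. A pick hangs by its guard on the plate: origin at x = -4 mm, z = 20 mm, hook along x; it goes out and in from straight above.
- tray: Shallow grey sheet-metal tray, 134 (x) by 154 (y) mm outside and 16 mm high, walls 2 mm, floor 2 mm, fixed to the bench. Origin: centre of its underside.
- screwdriver_red: Bystander: screwdriver with a red handle, 214 mm long.
There are look-alikes about, which are no part of the job. There is more than one size of the hook_pick; the one meant has the size given above.

How it is judged:
By the outcome, as a careful person would: the job done as asked, in the order asked, and still so for the second after the job is handed in, with the robot touching nothing.
It also fails if it takes over 64 s, if anything falls off the work surface, if the arm or the gripper's body presses on something with over 40 N, if the wrist force passes 120 N, or if a joint passes its speed limit or range.

## Working session

There is one attempt and no reset: what is moved stays moved. The work goes in short steps, Python scripts to look and compute and a shell command to move; the robot and the scene stay as the last step left them, time stands still between calls to the robot, and variables do not carry over. Pictures are saved under pics/ and viewed, at most 10 in all, crops included, and the job is handed in when it is done.

```bash
ls; mkdir -p pics; python3 - <<'E'
from plant import ctrl,capture,get_calibration
import cv2,numpy as np
for n in ("scene","top"):
    c=get_calibration(n); print(n,c)
    cv2.imwrite(f"pics/{n}0.png",capture(n))
print(ctrl.get_state())
E
```

```text
pics
scene {'vfov': 44.908159453387476, 'cx': 315.497652784142, 'cy': 237.31365955616505, 'position': array([-0.04918969, -0.56500889,  0.73963055]), 'rotation': array([-0.36480696,  0.81695872, -0.40789202,  0.18198469])}
top {'vfov': 48.30163164396429, 'cx': 326.69530883115266, 'cy': 236.11124042471263, 'position': array([ 0.43865222, -0.13411099,  0.99691662]), 'rotation': array([-0.03722659,  0.70668235, -0.70622236,  0.02154541])}
{'time': 0.1, 'qpos': array([-1.12019277,  0.68989054, -0.19450376,  1.5662007 ,  0.15732223,
        0.90251762, -0.21508387]), 'dq': array([ 0.00012639, -0.00080652,  0.00034092, -0.00022053,  0.00103107,
        0.00136059,  0.00079264]), 'joint_torque': array([-3.39085833e-03, -5.28489447e+01, -1.27163574e+00, -1.53836739e+01,
       -5.25975355e-02,  1.93079104e-03,  4.38265761e-05]), 'ee_pos': array([0.25294119, 0.57121949, 0.40400607]), 'eef_rot': array([-9.49286427e-05,  2.06853016e-01,  9.78371693e-01, -8.06688190e-04]), 'contact_force': array([ 0.23637046,  0.60158218, -0.88742959]), 'torque': array([-0.02083181, -0.05978689,  0.02506585]), 'grip_force': 0.0, 'gripper_width': 0.08816633565940485}
```

View pics/top0.png

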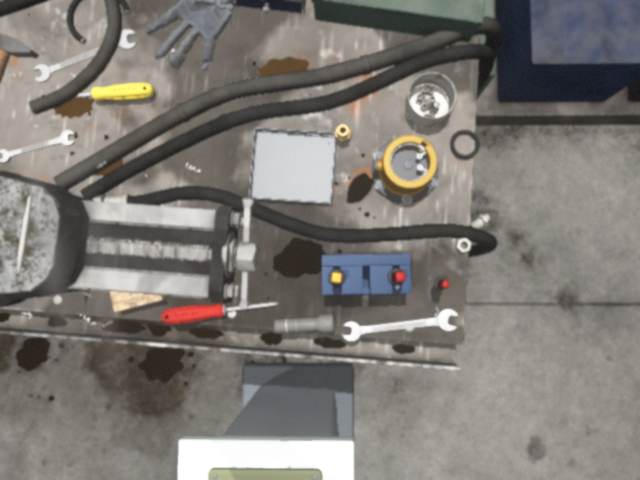

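View pics/scene0.png

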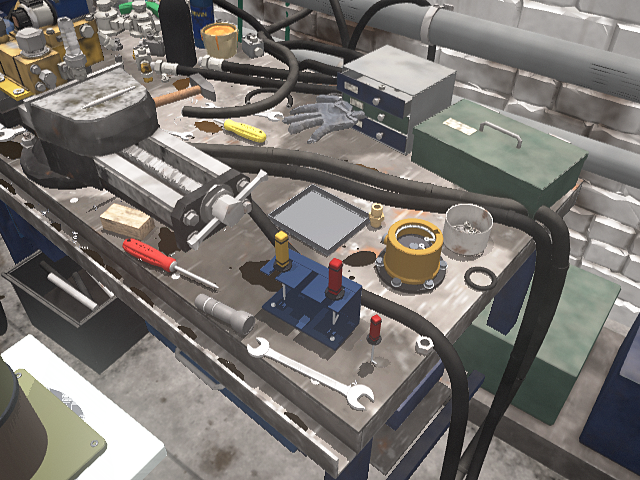

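Top view: the rack is at (367,275), with a yellow-grip pick at (337,277) and a red-grip pick at (400,277). A small red look-alike stands on the bench at (445,284). The cylinder is at (409,165) with its tongues at about (420,160), and the tray is at (292,167). The red pick hanging in the rack fits the description, since the bench one is smaller. I'll confirm that with a crop.

```bash
cat > h.py <<'E'
import numpy as np,cv2
from plant import ctrl,capture,get_calibration
from scipy.spatial.transform import Rotation as R
def rot(q): return R.from_quat([q[1],q[2],q[3],q[0]])
def p2w(c,u,v,z):
    f=240/np.tan(np.radians(c['vfov']/2))
    d=rot(c['rotation']).apply([(u-c['cx'])/f,(v-c['cy'])/f,1]); p=np.array(c['position'])
    return p+d*(z-p[2])/d[2]
def w2p(c,P):
    f=240/np.tan(np.radians(c['vfov']/2))
    q=rot(c['rotation']).inv().apply(np.array(P)-c['position'])
    return q[...,:2]/q[...,2:]*f+[c['cx'],c['cy']]
def delta(target,yaw=None):
    "rows units to bring the TCP to target; tool's y axis world yaw"
    s=ctrl.get_state(); r=rot(s['eef_rot'])
    d=r.inv().apply(np.array(target)-s['ee_pos'])
    print('pos',s['ee_pos'].round(4),'toolx',r.apply([1,0,0]).round(4),'z',r.apply([0,0,1]).round(4),'t',s['time'],'F',s['contact_force'].round(2),'w',s['gripper_width'])
    print('shift mm',(d*1000).round(1),'units',(d/.4).round(4))
def crop(im,x0,y0,x1,y1,k,name):
    cv2.imwrite('pics/'+name,cv2.resize(im[y0:y1,x0:x1],None,fx=k,fy=k,interpolation=cv2.INTER_CUBIC))
E
python3 - <<'E'
from h import *
c=get_calibration('top')
for n,u,v,z in [('cyl',409,165,.08),('red',400,276,.155),('yel',337,277,.155),('rackTL',322,254,.09),('rackTR',411,254,.09),('rackBL',322,295,.09),('rackBR',411,295,.09),('trayTL',255,129,.016),('trayTR',335,131,.016),('trayBR',331,204,.016),('trayBL',250,201,.016)]:
    print(n,p2w(c,u,v,z).round(4))
print(w2p(get_calibration('scene'),p2w(c,400,276,.155)))
t=cv2.imread('pics/top0.png');s=cv2.imread('pics/scene0.png')
a=cv2.resize(t[235:310,310:460],(800,400)[:2] and (600,300),interpolation=cv2.INTER_CUBIC)
b=cv2.resize(s[215:365,250:400],(300,300),interpolation=cv2.INTER_CUBIC)
d=cv2.resize(t[130:200,370:450],(340,298),interpolation=cv2.INTER_CUBIC)
e=cv2.resize(s[205:300,370:460],(284,300),interpolation=cv2.INTER_CUBIC)
o=np.zeros((600,800,3),np.uint8);o[:300,:600]=a;o[300:,:300]=b;o[300:598,300:640]=d;cv2.imwrite('pics/c1.png',o)
print(capture('wrist').shape, get_calibration('wrist'))
E
```

```text
cyl [ 0.6387 -0.2561  0.08  ]
red [ 0.4462 -0.2302  0.155 ]
yel [ 0.4445 -0.1316  0.155 ]
rackTL [ 0.4838 -0.106   0.09  ]
rackTR [ 0.4839 -0.2565  0.09  ]
rackBL [ 0.4146 -0.1062  0.09  ]
rackBR [ 0.415  -0.2557  0.09  ]
trayTL [0.7221 0.0226 0.016 ]
trayTR [ 0.7176 -0.1275  0.016 ]
trayBR [ 0.58   -0.1201  0.016 ]
trayBL [0.5858 0.0302 0.016 ]
[336.53519506 262.77524979]
(480, 640, 3) {'vfov': 63.323604669921195, 'cx': 317.364877660327, 'cy': 250.20729860111157, 'position': array([0.18714812, 0.60075798, 0.38434256]), 'rotation': array([0.12046882, 0.82931565, 0.54001874, 0.07811901])}
```

View pics/c1.png

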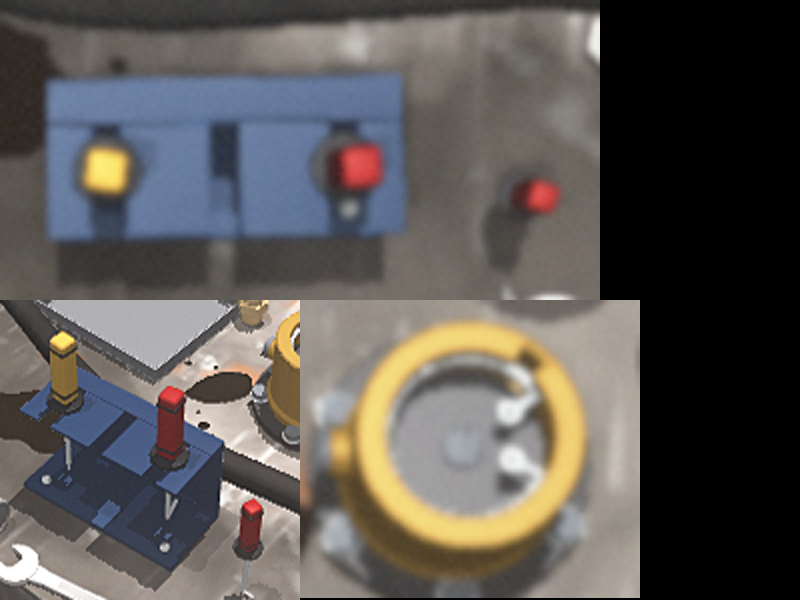

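The crop confirms it: the larger red pick hangs in the rack, and the small red one stands on the bench. The slot shows as a dark notch at crop (530,357), which is top pixel (424,143). The tongues are at about (510,411) and (513,460). I'll turn so that tool x points along world +y and tool y along world +x, then look at the cylinder with the wrist camera.

```bash
python3 -m jog '[[1,0,0,0,0.1377],[1,0,0,0,0.1377],[1,0,0,0,0.1377],[1,0,0,0,0.1377],[1,0,0,0,0.1377],[1,0,0,0,0.1377],[1,0,0,0,0.1377],[1,0,0,0,0.1377]]'; python3 -m jog '[[1,-0.1,0.07,0,0],[1,-0.1,0.07,0,0],[1,-0.1,0.07,0,0],[1,-0.1,0.07,0,0],[1,-0.1,0.07,0,0],[1,-0.1,0.07,0,0],[1,-0.1,0.07,0,0],[1,-0.1,0.07,0,0],[1,-0.1,0.07,0,0],[1,-0.1,0.07,0,0]]'; python3 -m jog '[[1,-0.11,0.03,0,0],[1,-0.11,0.03,0,0],[1,-0.11,0.02,0,0],[1,-0.11,0.02,0,0],[1,-0.11,0,0,0],[1,-0.11,0,0,0],[1,-0.11,0,0,0],[1,-0.11,0,0,0],[1,-0.11,0,0,0],[1,-0.11,0,0,0]]'; python3 -c "
from h import *
delta([.63,-.27,.404])
print(ctrl.get_state()['qpos'].round(3))
c=get_calibration('wrist');print(c['position'],rot(c['rotation']).apply([0,0,1]),w2p(c,[.6387,-.2561,.08]),w2p(c,[.4455,-.2305,.155]))"
```

```text
time: 0.95
ee_pos: [0.2529, 0.5714, 0.4044]
eef_rot: [0.0, 0.709, 0.705, -0.0]
contact_force: [0.0, -0.7, 0.6]
gripper_width: 0.0882
grip_force: 0.0
time: 1.95
ee_pos: [0.534, 0.1699, 0.4046]
eef_rot: [-0.0, 0.707, 0.707, -0.0]
contact_force: [0.3, -0.2, -0.2]
gripper_width: 0.0881
grip_force: 0.0
time: 2.95
ee_pos: [0.573, -0.2701, 0.4044]
eef_rot: [-0.0, 0.707, 0.707, 0.0]
contact_force: [0.6, 0.5, -0.2]
gripper_width: 0.0879
grip_force: 0.0
pos [ 0.573  -0.2701  0.4044] toolx [-5.e-04  1.e+00  5.e-04] z [-5.e-04  5.e-04 -1.e+00] t 2.95 F [ 0.64  0.51 -0.2 ] w 0.08785091158587735
shift mm [ 0.  57.   0.4] units [1.000e-04 1.424e-01 1.000e-03]
[ 0.358  0.698  0.018  1.545 -0.015  0.9    0.382]
[ 0.57398686 -0.19706291  0.38471325] [ 8.60321011e-04 -2.82380698e-01 -9.59302039e-01] [398.54311653 213.21321808] [ 99.36438581 194.53532087]
```

```bash
python3 - <<'E'
from h import *
im=capture('wrist');cv2.imwrite('pics/w0.png',im)
crop(im,335,140,475,280,4,'w0c.png')
E
```

```text
(no output)
```

View pics/w0c.png

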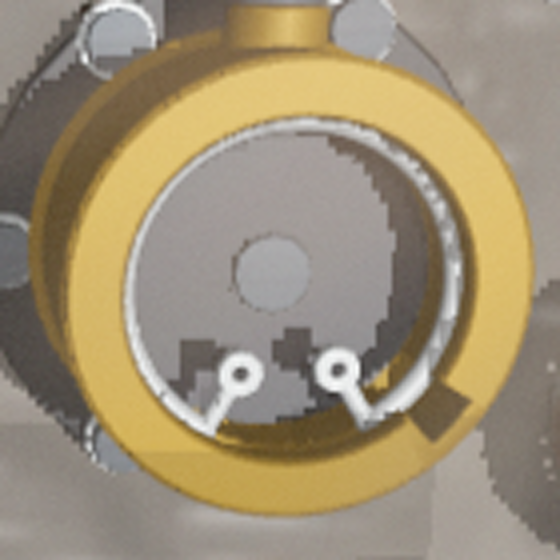

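The crop shows the rim ellipse spanning x 67–533 and y 55–515. The eyes are at (241,373) and (339,370), the wire ends at about (210,425) and (368,422), and the slot's outer corners at (470,405) and (440,443).

```bash
python3 - <<'E'
from h import *
c=get_calibration('wrist')
im=cv2.imread('pics/w0.png')
q=lambda u,v,z:p2w(c,335+(u+.5)/4-.5,140+(v+.5)/4-.5,z)
pts=np.array([q(67,285,.08),q(533,285,.08),q(300,55,.08),q(300,515,.08)]);print(pts.round(4))
C=np.array([(pts[0,0]+pts[1,0])/2,(pts[2,1]+pts[3,1])/2]);print('C',C)
# refine with fit of outer rim: yellow mask
hsv=cv2.cvtColor(im,cv2.COLOR_BGR2HSV)
best=None
def sc(x):
    t=np.linspace(0,2*np.pi,180)
    g=cv2.GaussianBlur(hsv[...,1].astype(float),(0,0),1)
    s=0
    for r,sg in((.0475,1),):
        def smp(rr):
            P=np.c_[x[0]+rr*np.cos(t),x[1]+rr*np.sin(t),np.full(180,.08)]
            uv=w2p(c,P).astype(np.float32); return cv2.remap(g,uv[None,:,0].copy(),uv[None,:,1].copy(),1)[0]
        s+=np.clip(smp(.0455)-smp(.0490),0,60).mean()
    return s
r=[(sc((C[0]+i*.0005,C[1]+j*.0005)),C[0]+i*.0005,C[1]+j*.0005) for i in range(-10,11) for j in range(-10,11)]
r=sorted(r)[::-1][:12];print(np.mean(r,0),r[0])
for n,u,v,z in[('s1',470,405,.08),('s2',440,443,.08),('smid',455,424,.08),('in1',430,372,.08),('in2',411,424,.08),('eye1',339,370,.0735),('eye2',241,373,.0735),('end1',368,422,.074),('end2',210,425,.074)]:
    d=q(u,v,z)[:2]-C; print(n,np.hypot(*d).round(4),np.degrees(np.arctan2(d[1],d[0])).round(1))
# pick grip top centroid
m=((hsv[...,0]<8)|(hsv[...,0]>172))&(hsv[...,1]>120)
n,l,st,ce=cv2.connectedComponentsWithStats(m.astype(np.uint8))
for i in range(1,n):
    if st[i,4]>60: print(st[i],ce[i],p2w(c,*ce[i],.155).round(4))
crop(im,40,110,240,260,4,'w0p.png')
E
```

```text
[[ 0.5992 -0.2673  0.08  ]
 [ 0.6915 -0.2682  0.08  ]
 [ 0.6427 -0.2234  0.08  ]
 [ 0.6482 -0.3161  0.08  ]]
C [ 0.64533835 -0.26977407]
[47.25220765  0.64438001 -0.26931573] (np.float64(47.527014410133305), np.float64(0.6443383462634247), np.float64(-0.26927406663926884))
s1 0.0427 -32.7
s2 0.0435 -45.5
smid 0.0428 -39.1
in1 0.0316 -30.5
in2 0.0363 -47.9
eye1 0.0201 -58.2
eye2 0.0199 -118.5
end1 0.033 -58.5
end2 0.0324 -118.6
[  88  171   64   35 1567] [119.15571155 187.75813657] [ 0.4562 -0.2373  0.155 ]
[132 262  36  32 618] [149.57928803 277.63592233] [ 0.4664 -0.2937  0.155 ]
```

View pics/w0p.png

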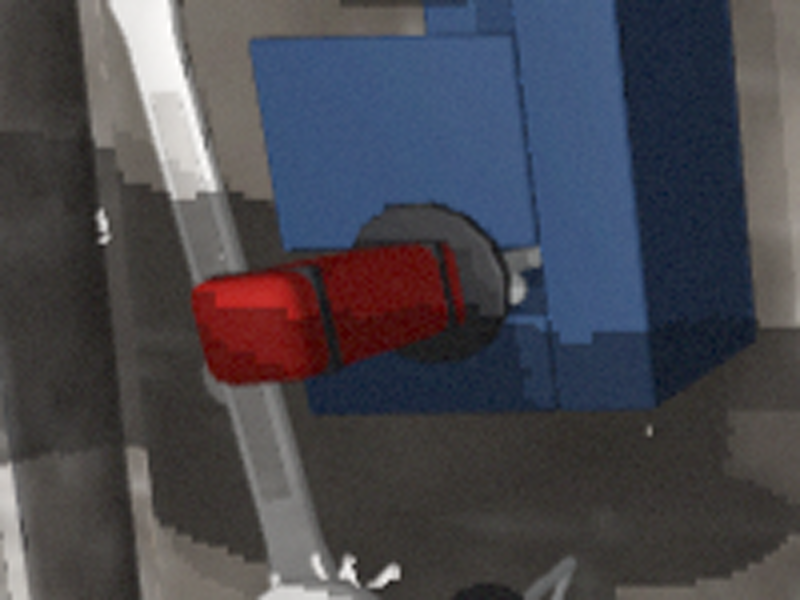

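```bash
python3 - <<'E'
from h import *
c=get_calibration('wrist');print({k:np.round(v,4) for k,v in c.items()}, ctrl.get_state()['ee_pos'])
q=lambda u,v,z:p2w(c,40+(u+.5)/4-.5,110+(v+.5)/4-.5,z).round(4)
for n,u,v,z in[('griptop',255,332,.157),('guard',432,283,.095),('rackFR',312,412,.09),('rackBR',654,411,.09),('rackBR0',756,335,.0)]:print(n,q(u,v,z))
t=get_calibration('top');s=get_calibration('scene');print({k:np.round(v,4) for k,v in t.items()})
# scene cylinder rim centre & picks
print('pred cyl in top',w2p(t,[.6444,-.2693,.08]),'scene',w2p(s,[.6444,-.2693,.08]),w2p(s,[.6455,-.258,.08]))
print('scene-based rim centre',p2w(s,415.5,239,.08),'redtop',p2w(s,335.5,261.5,.157))
E
```

```text
{'vfov': np.float64(63.3236), 'cx': np.float64(317.3649), 'cy': np.float64(250.2073), 'position': array([ 0.5727, -0.2069,  0.3842]), 'rotation': array([ 1.473e-01,  9.891e-01, -5.000e-03, -5.000e-04])} [ 0.57092632 -0.27974135  0.40456914]
griptop [ 0.4475 -0.2397  0.157 ]
guard [ 0.4475 -0.24    0.095 ]
rackFR [ 0.4189 -0.2648  0.09  ]
rackBR [ 0.4846 -0.2653  0.09  ]
rackBR0 [ 0.4846 -0.2644  0.    ]
{'vfov': np.float64(48.3016), 'cx': np.float64(326.6953), 'cy': np.float64(236.1112), 'position': array([ 0.4387, -0.1341,  0.9969]), 'rotation': array([-0.0372,  0.7067, -0.7062,  0.0215])}
pred cyl in top [416.57806749 161.71718414] scene [421.98120717 238.69923919] [416.46290808 235.69163933]
scene-based rim centre [ 0.63712573 -0.26088906  0.08      ] redtop [ 0.44571725 -0.22860413  0.157     ]
```

```bash
python3 -m jog '[[1,0,0,0,0],[1,0,0,0,0],[1,0,0,0,0]]'; python3 - <<'E'
from h import *
c=get_calibration('wrist');im=capture('wrist');c2=get_calibration('wrist');print(c['position'],c2['position'],ctrl.get_state()['ee_pos'])
np.save('c.npy',np.array([c],dtype=object),allow_pickle=True);cv2.imwrite('pics/w1.png',im)
a=cv2.imread('pics/w0.png')
# shift of content between w0 and w1 near the cylinder / pick
for n,(x0,y0,x1,y1) in {'cyl':(335,140,475,280),'pick':(80,150,160,220),'rack':(95,100,240,220)}.items():
    r=cv2.matchTemplate(im,a[y0:y1,x0:x1],cv2.TM_CCOEFF_NORMED);_,m,_,l=cv2.minMaxLoc(r);print(n,m,l[0]-x0,l[1]-y0)
E
```

```text
time: 3.3
ee_pos: [0.5738, -0.2664, 0.4045]
eef_rot: [-0.001, 0.706, 0.708, 0.001]
contact_force: [-0.5, 0.1, 0.7]
gripper_width: 0.0878
grip_force: 0.0
[ 0.57458702 -0.19335462  0.38484881] [ 0.57461507 -0.19334302  0.38493907] [ 0.57385196 -0.26637664  0.40459932]
cyl 0.968939483165741 -1 5
pick 0.9452490210533142 0 5
rack 0.9646431803703308 0 5
```

```bash
python3 - <<'E'
from h import *
c=get_calibration('wrist');im=cv2.imread('pics/w1.png')
g=cv2.GaussianBlur(cv2.cvtColor(im,cv2.COLOR_BGR2HSV)[...,1].astype(float),(0,0),.7)
t=np.linspace(0,2*np.pi,180)
def smp(x,rr):
    uv=w2p(c,np.c_[x[0]+rr*np.cos(t),x[1]+rr*np.sin(t),np.full(180,.08)]).astype(np.float32); return cv2.remap(g,uv[None,:,0].copy(),uv[None,:,1].copy(),1)[0]
r=[]
for X in np.arange(.636,.656,.0005):
  for Y in np.arange(-.270,-.250,.0005):
    a=smp((X,Y),.0460)-smp((X,Y),.0485); r.append((np.clip(a,-60,60).mean(),X,Y))
r=sorted(r)[::-1][:8];C=np.mean(r,0)[1:];print('C',C,r[0])
q=lambda u,v,z:p2w(c,334+(u+.5)/4-.5,145+(v+.5)/4-.5,z)
for n,u,v,z in[('L',67,285,.08),('R',533,285,.08),('T',300,55,.08),('B',300,515,.08)]:print(n,q(u,v,z).round(4))
for n,u,v,z in[('s1',470,405,.08),('s2',440,443,.08),('smid',455,424,.08),('eye1',339,370,.0735),('eye2',241,373,.0735),('end1',368,422,.074),('end2',210,425,.074)]:
    d=q(u,v,z)[:2]-C; print(n,np.hypot(*d).round(4),np.degrees(np.arctan2(d[1],d[0])).round(1))
q=lambda u,v,z:p2w(c,40+(u+.5)/4-.5,115+(v+.5)/4-.5,z).round(4)
for n,u,v,z in[('griptop',255,332,.157),('guard',432,283,.095),('rackFL',251,38,.09),('rackFR',312,412,.09),('rackBR',654,411,.09),('rackBR0',756,335,.0)]:print(n,q(u,v,z))
E
```

```text
C [ 0.6469375 -0.2559375] (np.float64(48.13726938388241), np.float64(0.6469999999999988), np.float64(-0.256))
L [ 0.6014 -0.2542  0.08  ]
R [ 0.6942 -0.2539  0.08  ]
T [ 0.6447 -0.2095  0.08  ]
B [ 0.6512 -0.3026  0.08  ]
s1 0.0437 -31.5
s2 0.0444 -44.1
smid 0.0438 -37.9
eye1 0.0208 -55.7
eye2 0.0198 -115.3
end1 0.0338 -56.8
end2 0.0324 -116.4
griptop [ 0.4494 -0.2285  0.157 ]
guard [ 0.4495 -0.2288  0.095 ]
rackFL [ 0.4199 -0.1857  0.09  ]
rackFR [ 0.4213 -0.2542  0.09  ]
rackBR [ 0.4871 -0.2538  0.09  ]
rackBR0 [ 0.4872 -0.253   0.    ]
```

```bash
python3 -m jog '[[1,0.0184,-0.063,0.02,0],[1,0.0184,-0.063,0.02,0],[1,0.0184,-0.063,0.02,0],[1,0.0184,-0.063,0.02,0],[1,0.0184,-0.063,0.02,0],[1,0,0,0,0],[1,0,0,0,0],[1,0,0,0,0],[1,0,0,0,0]]'; python3 - <<'E'
from h import *
c=get_calibration('wrist');im=capture('wrist');cv2.imwrite('pics/w2.png',im)
delta([.4475,-.2295,.277]); print(c['position'])
crop(im,140,80,540,380,2,'w2c.png')
print(w2p(c,[[.4475,-.2295,.157],[.4475,-.2295,.095]]))
E
```

```text
time: 4.25
ee_pos: [0.4486, -0.2316, 0.365]
eef_rot: [0.001, 0.707, 0.708, 0.001]
contact_force: [-0.0, 0.3, -0.4]
gripper_width: 0.0882
grip_force: 0.0
pos [ 0.4484 -0.2316  0.3649] toolx [-1.2e-03  1.0e+00 -4.0e-04] z [ 1.6e-03 -4.0e-04 -1.0e+00] t 4.3 F [ 0.24 -0.38 -0.01] w 0.08811258578762582
shift mm [ 2.1 -1.  87.9] units [ 0.0054 -0.0025  0.2198]
[ 0.44952545 -0.15857055  0.34521518]
[[312.08604248 278.70623821]
 [313.00681928 245.89899908]]
```

View pics/w2c.png

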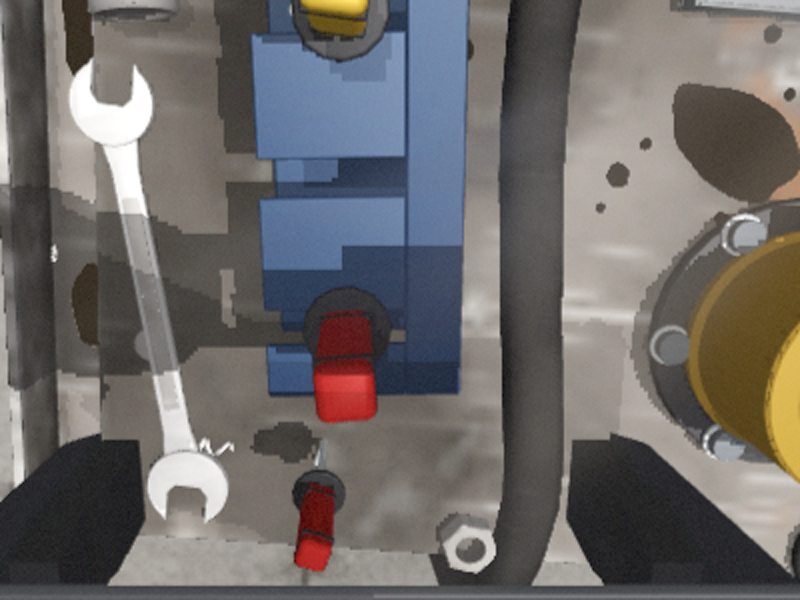

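The grip top is at crop (346,391), so the pick is at about (0.4477, -0.2287). The fingers straddle it along x, so I'll descend and grip.

```bash
python3 -m jog '[[1,0.0072,-0.0018,0,0],[1,0,0,0.07,0],[1,0,0,0.07,0],[1,0,0,0.05,0],[1,0,0,0.03,0],[1,0,0,0,0],[1,0,0,0,0],[0,0,0,0,0],[0,0,0,0,0],[0,0,0,0,0]]';python3 -m jog '[[0,0,0,0,0],[0,0,0,0,0],[0,0,0,0,0],[0,0,0,0,0]]'; python3 - <<'E'
from h import *
delta([.4477,-.2287,.277])
E
```

```text
time: 5.3
ee_pos: [0.4468, -0.2288, 0.2774]
eef_rot: [0.001, 0.707, 0.707, 0.0]
contact_force: [-0.3, -1.0, 0.1]
gripper_width: 0.0659
grip_force: 0.0
time: 5.7
ee_pos: [0.4466, -0.2287, 0.2767]
eef_rot: [-0.0, 0.707, 0.707, 0.0]
contact_force: [0.1, 0.7, 1.0]
gripper_width: 0.0341
grip_force: 0.0
pos [ 0.4466 -0.2287  0.2767] toolx [-4.e-04  1.e+00  1.e-04] z [-0.e+00  1.e-04 -1.e+00] t 5.7 F [0.13 0.73 0.97] w 0.03410344749218595
shift mm [ 0.   1.1 -0.3] units [ 0.0001  0.0027 -0.0008]
```

```bash
python3 -m jog '[[0,0,0,0,0],[0,0,0,0,0],[0,0,0,0,0],[0,0,0,0,0],[0,0,0,0,0]]'; python3 -m jog '[[0,0,0,-0.02,0],[0,0,0,-0.04,0],[0,0,0,-0.06,0],[0,0,0,-0.06,0],[0,0,0,-0.06,0],[0,0,0,-0.05,0],[0,0,0,-0.03,0],[0,0,0,-0.02,0],[0,0,0,0,0],[0,0,0,0,0]]'; python3 - <<'E'
from h import *
C=np.array([.647,-.256]);a=np.radians(-38);u=np.array([np.cos(a),np.sin(a)])
delta([*(C+u*.012),.30])
s=get_calibration('scene');im=capture('scene');cv2.imwrite('pics/s1.png',im)
g=np.array(ctrl.get_state()['ee_pos']);print(w2p(s,g-[0,0,.147]),w2p(s,g-[0,0,.257]))
E
```

```text
time: 6.2
ee_pos: [0.4466, -0.2287, 0.2767]
eef_rot: [-0.0, 0.707, 0.707, 0.0]
contact_force: [-0.0, 0.2, -0.1]
gripper_width: 0.016
grip_force: 30.0
time: 7.2
ee_pos: [0.4464, -0.2286, 0.4124]
eef_rot: [-0.0, 0.707, 0.707, -0.0]
contact_force: [0.2, 0.1, -0.4]
gripper_width: 0.016
grip_force: 30.0
pos [ 0.4464 -0.2286  0.4124] toolx [-5.e-04  1.e+00  3.e-04] z [-5.e-04  3.e-04 -1.e+00] t 7.2 F [ 0.24  0.08 -0.43] w 0.016021204839784
shift mm [-34.9 210.1 112.3] units [-0.0873  0.5252  0.2808]
[337.63995344 202.16210321] [335.71366868 262.16548719]
```

```bash
python3 -m jog '[[0,-0.01,0.05,0,0],[0,-0.02,0.1,0,0],[0,-0.02,0.1,0,0],[0,-0.013,0.1,0,0],[0,-0.01,0.1,0,0],[0,-0.01,0.058,0,0],[0,0,0.02,0,0],[0,0,0,0.03,0],[0,0,0,0.06,0],[0,0,0,0.06,0]]'; python3 -m jog '[[0,0,0,0,0.1267],[0,0,0,0,0.1267],[0,0,0,0,0.1267],[0,0,0,0,0.1267],[0,0,0,0,0.1267],[0,0,0,0,0],[0,0,0,0,0],[0,0,0,0,0]]'; cat >> h.py <<'E'
def rep(C=(.647,-.256),ang=-38):
    s=ctrl.get_state();r=rot(s['eef_rot']);a=np.radians(ang);u=np.array([np.cos(a),np.sin(a)]);n=np.array([-u[1],u[0]])
    h=s['ee_pos']+r.apply([0,0,.2567]);d=h[:2]-C; y=r.apply([0,1,0])
    print('t',s['time'],'heel r %.1f lat %.1f z %.1f yaw %.1f'%(d@u*1e3,d@n*1e3,h[2]*1e3,np.degrees(np.arctan2(y[1],y[0]))),'F rad %.1f lat %.1f z %.1f'%(s['contact_force'][:2]@u,s['contact_force'][:2]@n,s['contact_force'][2]),'T',s['torque'].round(2),'w',round(s['gripper_width'],4))
E
python3 - <<'E'
from h import *
rep()
c=get_calibration('wrist');im=capture('wrist');cv2.imwrite('pics/w3.png',im)
s=ctrl.get_state();h=s['ee_pos']-[0,0,.2567];uv=w2p(c,h);print(uv)
x,y=uv.astype(int);x0=max(0,min(640-200,x-100));y0=max(0,min(480-150,y-90));print(x0,y0);crop(im,x0,y0,x0+200,y0+150,4,'w3c.png')
E
```

```text
time: 8.25
ee_pos: [0.6561, -0.262, 0.3513]
eef_rot: [-0.001, 0.707, 0.707, -0.001]
contact_force: [0.6, 0.3, -0.6]
gripper_width: 0.0158
grip_force: 30.0
time: 9.05
ee_pos: [0.6572, -0.2619, 0.3524]
eef_rot: [-0.0, 0.898, 0.439, -0.0]
contact_force: [-0.1, 0.9, -0.2]
gripper_width: 0.0161
grip_force: 30.0
t 9.05 heel r 11.4 lat 1.5 z 95.7 yaw -37.9 F rad -0.6 lat 0.6 z -0.2 T [-0.03  0.08 -0.01] w 0.0161
[316.4470183  255.91745316]
216 165
```

View pics/w3c.png

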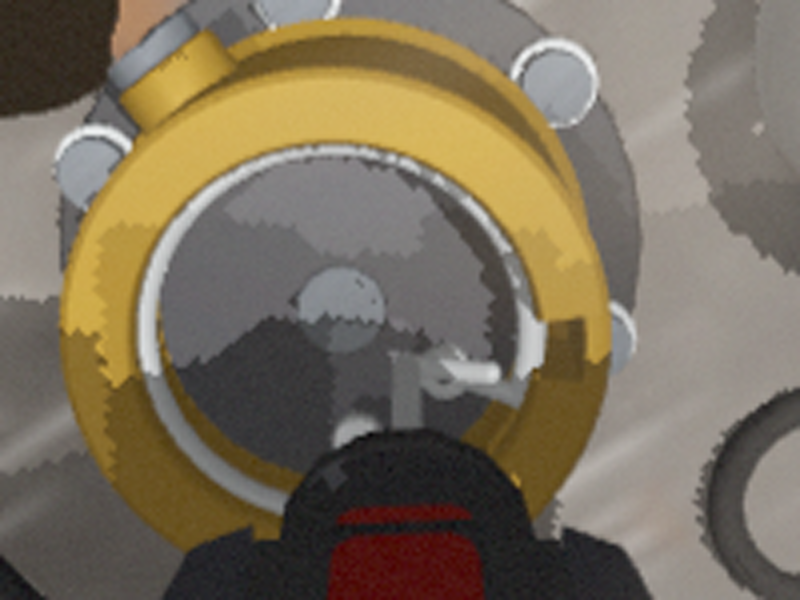

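```bash
python3 - <<'E'
from h import *
c=get_calibration('wrist')
q=lambda u,v,z:p2w(c,216+(u+.5)/4-.5,165+(v+.5)/4-.5,z)[:2]
# ring of rim points in crop
pts=[(60,330),(608,330),(575,190),(450,95),(340,68),(230,88),(110,190),(63,290)]
W=np.array([q(*p,.08) for p in pts])
from scipy.optimize import least_squares
s=least_squares(lambda x:np.hypot(*(W-x[:2]).T)-.047,[.647,-.256]);print('C',s.x,(s.fun*1e3).round(1))
s3=least_squares(lambda x:np.hypot(*(W-x[:2]).T)-x[2],[.647,-.256,.047]);print('C',s3.x)
for C in(s.x,np.array([.647,-.256])):
  for n,u,v,z in[('o1',585,318,.08),('o2',585,382,.08),('i1',545,322,.08),('i2',545,380,.08),('eye1',443,372,.0735)]:
    d=q(u,v,z)-C;print(n,np.hypot(*d).round(4),np.degrees(np.arctan2(d[1],d[0])).round(1))
E
```

```text
C [ 0.64756798 -0.25680474] [ 0.  -1.2  0.9 -0.2  0.2  0.1 -0.9  0.1]
C [ 0.64786278 -0.25631879  0.04655371]
o1 0.0421 -30.4
o2 0.0425 -45.8
i1 0.0353 -30.2
i2 0.0357 -46.8
eye1 0.019 -56.7
o1 0.043 -31.0
o2 0.0434 -46.0
i1 0.0362 -30.8
i2 0.0366 -47.0
eye1 0.02 -56.6
```

```bash
sed -i 's/C=(.647,-.256),ang=-38)/C=(.6475,-.2567),ang=-38.3)/' h.py; python3 -c "
from h import *
rep()"; python3 -m jog '[[0,0.001,0,0.015,0],[0,0,0,0.025,0],[0,0,0,0.025,0],[0,0,0,0.02,0],[0,0,0,0.01,0],[0,0,0,0,0],[0,0,0,0,0]]'; python3 -c "
from h import *
rep()"
```

```text
t 9.1 heel r 10.8 lat 2.0 z 95.8 yaw -37.9 F rad 0.1 lat 0.0 z 0.1 T [-0.08  0.1  -0.01] w 0.0156
time: 9.8
ee_pos: [0.6582, -0.2616, 0.3148]
eef_rot: [0.0, 0.899, 0.439, 0.0]
contact_force: [-0.4, -0.4, -0.3]
gripper_width: 0.016
grip_force: 30.0
t 9.8 heel r 11.5 lat 2.8 z 58.1 yaw -38.0 F rad -0.0 lat -0.6 z -0.3 T [-0.1   0.12  0.03] w 0.016
```

```bash
python3 -m jog '[[0,-0.001,0.006,0,0],[0,0,0.006,0,0],[0,0,0.006,0,0],[0,0,0,0,0]]'; python3 -c "
from h import *
rep()";  python3 -m jog '[[0,0,0.005,0,0],[0,0,0.005,0,0],[0,0,0.005,0,0],[0,0,0,0,0]]'; python3 -c "
from h import *
rep()"
```

```text
time: 10.2
ee_pos: [0.6638, -0.2666, 0.3149]
eef_rot: [0.0, 0.899, 0.438, 0.0]
contact_force: [0.0, -0.6, -0.1]
gripper_width: 0.0157
grip_force: 30.0
t 10.2 heel r 19.1 lat 2.4 z 58.2 yaw -38.0 F rad 0.4 lat -0.5 z -0.1 T [-0.07  0.12  0.01] w 0.0157
time: 10.6
ee_pos: [0.6684, -0.2702, 0.3147]
eef_rot: [0.0, 0.899, 0.438, 0.0]
contact_force: [0.7, 0.2, -0.1]
gripper_width: 0.0159
grip_force: 30.0
t 10.6 heel r 24.8 lat 2.4 z 58.0 yaw -38.0 F rad 0.5 lat 0.6 z -0.1 T [-0.11  0.12 -0.02] w 0.0159
```

```bash
python3 -m jog '[[0,-0.003,0.002,0,0],[0,-0.002,0.002,0,0],[0,0,0,0,0]]'; python3 -c "
from h import *
rep()";  python3 -m jog '[[0,0,0.0025,0,0],[0,0,0.0025,0,0],[0,0,0,0,0]]'; python3 -c "
from h import *
rep()"
```

```text
time: 10.9
ee_pos: [0.6682, -0.2728, 0.3147]
eef_rot: [0.0, 0.899, 0.438, -0.0]
contact_force: [0.3, -0.6, -0.6]
gripper_width: 0.0161
grip_force: 30.0
t 10.9 heel r 26.2 lat 0.1 z 58.0 yaw -38.0 F rad 0.6 lat -0.3 z -0.6 T [-0.05  0.07 -0.01] w 0.0161
time: 11.2
ee_pos: [0.6695, -0.2734, 0.3144]
eef_rot: [-0.001, 0.899, 0.439, -0.001]
contact_force: [-1.7, 1.9, -0.0]
gripper_width: 0.0157
grip_force: 30.0
t 11.2 heel r 27.0 lat 0.6 z 57.7 yaw -38.0 F rad -2.5 lat 0.5 z -0.0 T [0.37 0.71 0.02] w 0.0157
```

```bash
python3 -m jog '[[0,0,-0.002,-0.003,0],[0,0,0,-0.005,0],[0,0,0,-0.004,0],[0,0,0,0,0]]'; python3 -c "
from h import *
rep()"; python3 -m jog '[[0,0,0,-0.0025,0],[0,0,0,0,0]]'; python3 -c "
from h import *
rep()"; python3 -m jog '[[0,0,0,-0.0025,0],[0,0,0,0,0]]'; python3 -c "
from h import *
rep()"
```

```text
time: 11.6
ee_pos: [0.6691, -0.2731, 0.3198]
eef_rot: [-0.0, 0.899, 0.438, -0.0]
contact_force: [-2.4, 1.5, 0.7]
gripper_width: 0.0158
grip_force: 30.0
t 11.6 heel r 27.1 lat 0.6 z 63.1 yaw -38.0 F rad -2.8 lat -0.3 z 0.7 T [ 0.36  0.68 -0.05] w 0.0158
time: 11.8
ee_pos: [0.6692, -0.2731, 0.3206]
eef_rot: [-0.0, 0.899, 0.438, -0.0]
contact_force: [-1.3, 2.2, 0.4]
gripper_width: 0.016
grip_force: 30.0
t 11.8 heel r 27.1 lat 0.6 z 63.9 yaw -38.0 F rad -2.4 lat 0.9 z 0.4 T [ 0.41  0.7  -0.01] w 0.016
time: 12.0
ee_pos: [0.6692, -0.2732, 0.3215]
eef_rot: [-0.0, 0.899, 0.438, -0.0]
contact_force: [-1.9, 1.6, -0.9]
gripper_width: 0.0161
grip_force: 30.0
t 12.0 heel r 27.1 lat 0.5 z 64.8 yaw -38.0 F rad -2.5 lat 0.1 z -0.9 T [0.41 0.72 0.03] w 0.0161
```

```bash
python3 -m jog '[[0,0,-0.0015,-0.0025,0],[0,0,0,0,0]]'; python3 -c "
from h import *
rep()"; python3 -m jog '[[0,0,0,-0.003,0],[0,0,0,0,0]]'; python3 -c "
from h import *
rep()"; python3 -m jog '[[0,0,0,-0.003,0],[0,0,0,0,0]]'; python3 -c "
from h import *
rep()"
```

```text
time: 12.2
ee_pos: [0.6688, -0.273, 0.3226]
eef_rot: [0.0, 0.899, 0.438, 0.0]
contact_force: [-1.1, 1.3, -2.0]
gripper_width: 0.0161
grip_force: 30.0
t 12.2 heel r 26.9 lat 0.4 z 65.9 yaw -38.0 F rad -1.6 lat 0.4 z -2.0 T [ 0.24  0.62 -0.03] w 0.0161
time: 12.4
ee_pos: [0.6687, -0.273, 0.3237]
eef_rot: [0.0, 0.899, 0.438, -0.0]
contact_force: [-2.3, 0.8, -2.0]
gripper_width: 0.0162
grip_force: 30.0
t 12.4 heel r 26.7 lat 0.3 z 67.0 yaw -38.0 F rad -2.3 lat -0.8 z -2.0 T [0.21 0.58 0.01] w 0.0162
time: 12.6
ee_pos: [0.6685, -0.273, 0.3248]
eef_rot: [-0.0, 0.899, 0.438, -0.0]
contact_force: [-1.0, 0.3, -2.5]
gripper_width: 0.0162
grip_force: 30.0
t 12.6 heel r 26.5 lat 0.2 z 68.1 yaw -38.0 F rad -0.9 lat -0.4 z -2.5 T [0.2  0.62 0.02] w 0.0162
```

```bash
python3 -m jog '[[0,0,0,-0.003,0],[0,0,0,0,0]]'; python3 -c "
from h import *
rep()"; python3 -m jog '[[0,0,0,-0.003,0],[0,0,0,0,0]]'; python3 -c "
from h import *
rep()"; python3 - <<'E'
from h import *
c=get_calibration('wrist');im=capture('wrist');cv2.imwrite('pics/w4.png',im)
crop(im,206,160,406,310,4,'w4c.png')
E
```

```text
time: 12.8
ee_pos: [0.6685, -0.2731, 0.326]
eef_rot: [-0.0, 0.899, 0.438, -0.0]
contact_force: [-2.1, 1.1, -2.3]
gripper_width: 0.0158
grip_force: 30.0
t 12.8 heel r 26.4 lat 0.0 z 69.3 yaw -38.0 F rad -2.4 lat -0.5 z -2.3 T [0.12 0.76 0.04] w 0.0158
time: 13.0
ee_pos: [0.6684, -0.2731, 0.3273]
eef_rot: [-0.0, 0.899, 0.438, -0.0]
contact_force: [-3.4, 0.9, -3.4]
gripper_width: 0.0161
grip_force: 30.0
t 13.0 heel r 26.4 lat -0.1 z 70.6 yaw -38.0 F rad -3.2 lat -1.4 z -3.4 T [0.05 0.91 0.06] w 0.0161
```

View pics/w4c.png

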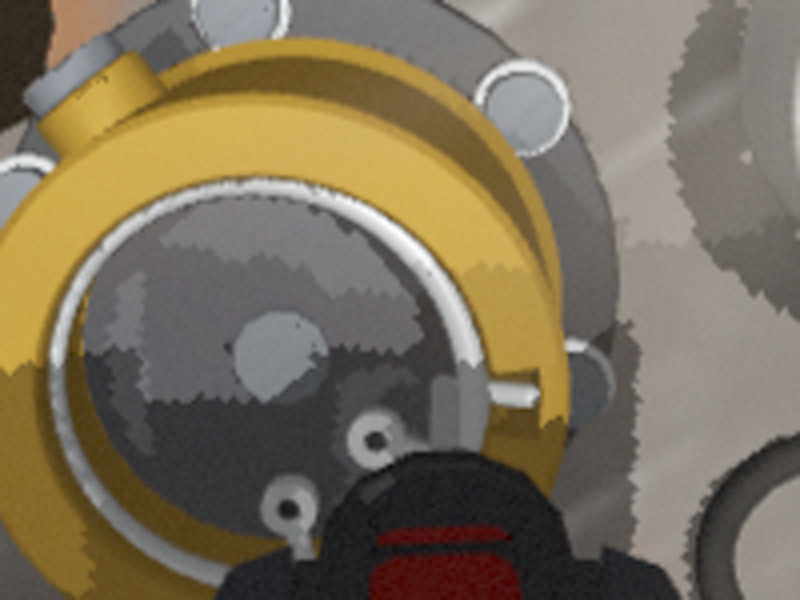

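The shank stands inside the wire with the tip showing beyond it in the slot, at (515,395), so the hook is fully under the wire. I'll keep rising and ease towards the middle.

```bash
python3 -m jog '[[0,0,0,-0.004,0],[0,0,0,-0.004,0],[0,0,0,0,0]]'; python3 -c "
from h import *
rep()"; python3 -m jog '[[0,0,0,-0.004,0],[0,0,0,-0.004,0],[0,0,0,0,0]]'; python3 -c "
from h import *
rep()"; python3 -m jog '[[0,0,-0.001,-0.005,0],[0,0,-0.001,-0.005,0],[0,0,0,0,0]]'; python3 -c "
from h import *
rep()"
```

```text
time: 13.35
ee_pos: [0.6686, -0.2731, 0.3309]
eef_rot: [0.0, 0.899, 0.438, -0.0]
contact_force: [-3.2, -0.1, -2.6]
gripper_width: 0.0159
grip_force: 30.0
t 13.35 heel r 26.8 lat 0.1 z 74.2 yaw -38.0 F rad -2.4 lat -2.1 z -2.6 T [-0.08  1.15 -0.02] w 0.0159
time: 13.65
ee_pos: [0.6696, -0.2731, 0.3347]
eef_rot: [0.001, 0.899, 0.439, 0.001]
contact_force: [-0.3, -0.5, -2.1]
gripper_width: 0.0161
grip_force: 30.0
t 13.65 heel r 28.4 lat 1.2 z 78.0 yaw -38.0 F rad 0.1 lat -0.6 z -2.1 T [-0.25  0.18  0.03] w 0.0161
time: 13.95
ee_pos: [0.6688, -0.2721, 0.3388]
eef_rot: [0.001, 0.899, 0.439, 0.001]
contact_force: [0.1, 0.7, -1.4]
gripper_width: 0.0156
grip_force: 30.0
t 13.95 heel r 26.9 lat 1.6 z 82.1 yaw -38.0 F rad -0.4 lat 0.6 z -1.4 T [-0.02  0.05  0.01] w 0.0156
```

```bash
python3 -m jog '[[0,0,-0.002,-0.006,0],[0,0,-0.002,-0.006,0],[0,0,-0.002,-0.006,0],[0,0,0,0,0]]'; python3 -c "
from h import *
rep()"; python3 -m jog '[[0,0,-0.003,-0.006,0],[0,0,-0.003,-0.006,0],[0,0,-0.003,-0.006,0],[0,0,0,0,0]]'; python3 -c "
from h import *
rep()"; python3 -m jog '[[0,0,-0.003,-0.006,0],[0,0,-0.003,-0.006,0],[0,0,-0.004,-0.006,0],[0,0,0,0,0]]'; python3 - <<'E'
from h import *
rep()
im=capture('scene');cv2.imwrite('pics/s2.png',im);crop(im,340,130,500,250,5,'s2c.png')
c=get_calibration('wrist');im2=capture('wrist')
a=cv2.imread('pics/s2c.png');a=cv2.resize(a,(400,300));b=cv2.resize(im2[120:360,150:470],(400,300));cv2.imwrite('pics/c5.png',np.hstack([a,b]))
E
```

```text
time: 14.35
ee_pos: [0.6663, -0.2709, 0.3454]
eef_rot: [0.0, 0.899, 0.439, 0.0]
contact_force: [-0.0, -0.6, -0.5]
gripper_width: 0.0161
grip_force: 30.0
t 14.35 heel r 23.7 lat 0.6 z 88.7 yaw -38.0 F rad 0.4 lat -0.5 z -0.5 T [-0.04  0.06  0.01] w 0.0161
time: 14.75
ee_pos: [0.6633, -0.2687, 0.3525]
eef_rot: [0.0, 0.899, 0.438, 0.0]
contact_force: [-1.1, -0.6, -1.4]
gripper_width: 0.0158
grip_force: 30.0
t 14.75 heel r 19.9 lat 0.5 z 95.8 yaw -38.0 F rad -0.5 lat -1.2 z -1.4 T [-0.08  0.17 -0.04] w 0.0158
time: 15.15
ee_pos: [0.6602, -0.2662, 0.3597]
eef_rot: [0.0, 0.899, 0.439, 0.0]
contact_force: [-0.2, -0.7, -0.5]
gripper_width: 0.0157
grip_force: 30.0
t 15.15 heel r 15.9 lat 0.5 z 103.0 yaw -38.0 F rad 0.2 lat -0.7 z -0.5 T [-0.07  0.11 -0.07] w 0.0157
```

View pics/c5.png

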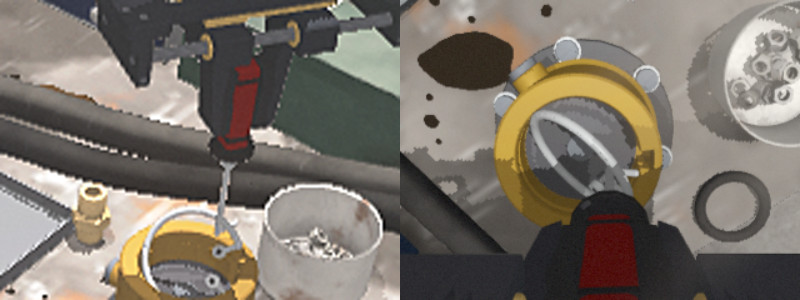

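The ring hangs from the hook by the wire near end 1, tilted in the bore: left half at about (190,230), right half at (580,160). I'll lift it clear gently.

```bash
python3 -m jog '[[0,0,-0.003,-0.01,0],[0,0,-0.003,-0.015,0],[0,0,-0.003,-0.015,0],[0,0,-0.002,-0.015,0],[0,0,0,-0.015,0],[0,0,0,0,0]]'; python3 -c "
from h import *
rep()"; python3 -m jog '[[0,0,0,-0.02,0],[0,0,0,-0.025,0],[0,0,0,-0.025,0],[0,0,0,-0.025,0],[0,0,0,-0.025,0],[0,0,0,-0.02,0],[0,0,0,-0.01,0],[0,0,0,0,0],[0,0,0,0,0]]'; python3 - <<'E'
from h import *
rep(); delta([.6514,-.0487,.45])
im=capture('scene');cv2.imwrite('pics/s3.png',im);im2=capture('wrist');cv2.imwrite('pics/w6.png',im2);im3=capture('top');cv2.imwrite('pics/t3.png',im3)
s=ctrl.get_state();h=s['ee_pos']-[0,0,.2567];print(w2p(get_calibration('scene'),h),w2p(get_calibration('wrist'),h),w2p(get_calibration('top'),h))
E
```

```text
time: 15.85
ee_pos: [0.6571, -0.2637, 0.3888]
eef_rot: [0.001, 0.899, 0.438, 0.001]
contact_force: [-0.0, 1.1, -0.3]
gripper_width: 0.016
grip_force: 30.0
t 15.85 heel r 12.5 lat 0.6 z 132.1 yaw -38.0 F rad -0.7 lat 0.9 z -0.3 T [-0.03  0.09  0.02] w 0.016
time: 16.75
ee_pos: [0.6567, -0.2634, 0.4469]
eef_rot: [-0.0, 0.899, 0.438, -0.0]
contact_force: [0.2, 0.5, -0.3]
gripper_width: 0.0159
grip_force: 30.0
t 16.75 heel r 11.2 lat 0.4 z 190.2 yaw -38.0 F rad -0.2 lat 0.5 z -0.3 T [-0.03  0.15  0.05] w 0.0159
pos [ 0.6567 -0.2634  0.4469] toolx [ 6.155e-01  7.882e-01 -1.000e-04] z [-7.e-04  4.e-04 -1.e+00] t 16.75 F [ 0.18  0.49 -0.32] w 0.015868896349506875
shift mm [ 166.  -136.3   -3. ] units [ 0.415  -0.3408 -0.0074]
[430.99320175 181.63026848] [316.29480992 255.95053152] [423.06910296 137.92180447]
```

```bash
python3 -m jog '[[0,0.015,-0.012,0,0],[0,0.03,-0.025,0,0],[0,0.045,-0.037,0,0],[0,0.05,-0.041,0,0],[0,0.05,-0.041,0,0],[0,0.05,-0.041,0,0],[0,0.05,-0.041,0,0],[0,0.05,-0.041,0,0],[0,0.05,-0.041,0,0],[0,0.045,-0.037,0,0]]'; python3 -m jog '[[0,0.035,-0.028,0,0],[0,0.02,-0.016,0,0],[0,0,0,0,0.08],[0,0,0,0,0.1],[0,0,0,0,0.1],[0,0,0,0,0.1],[0,0,0,0,0.1],[0,0,0,0,0.1],[0,0,0,0,0.1],[0,0,0,0,0.1]]'; python3 -m jog '[[0,0,0,0,0.087],[0,0,0,0,0],[0,0,0,0,0],[0,0,0,0,0]]'; python3 - <<'E'
from h import *
delta([.651,-.010,.4]);print(ctrl.get_state()['qpos'].round(2))
c=get_calibration('wrist');im=capture('wrist');cv2.imwrite('pics/w7.png',im);im3=capture('scene');cv2.imwrite('pics/s7.png',im3)
h=ctrl.get_state()['ee_pos']-[0,0,.2567];print('heel px',w2p(c,h),w2p(get_calibration('scene'),h), 'bottom',w2p(c,h-[0,.005,.068]),w2p(get_calibration('scene'),h-[0,.005,.068]))
a=cv2.resize(im[150:390,160:480],(400,300),interpolation=cv2.INTER_CUBIC);q=w2p(get_calibration('scene'),h);x,y=q.astype(int);print(x,y)
b=cv2.resize(im3[y-55:y+95,x-100:x+100],(400,300),interpolation=cv2.INTER_CUBIC);cv2.imwrite('pics/c7.png',np.hstack([a,b]))
# bright, low-saturation pixels of the ring in the scene view around the hook
hs=cv2.cvtColor(im3,cv2.COLOR_BGR2HSV);m=(hs[...,2]>185)&(hs[...,1]<40);m[:y-20]=0;m[y+80:]=0;m[:,:x-60]=0;m[:,x+60:]=0
ys,xs=np.nonzero(m);print(len(xs),xs.min(),xs.max(),ys.min(),ys.max())
E
```

```text
time: 17.9
ee_pos: [0.6509, -0.0351, 0.4473]
eef_rot: [-0.001, 0.898, 0.44, 0.0]
contact_force: [0.4, -0.5, -0.7]
gripper_width: 0.016
grip_force: 30.0
time: 18.9
ee_pos: [0.6509, -0.0107, 0.4474]
eef_rot: [0.0, 0.999, 0.043, 0.0]
contact_force: [-0.3, -0.7, -1.5]
gripper_width: 0.0159
grip_force: 30.0
time: 19.3
ee_pos: [0.6509, -0.0105, 0.4473]
eef_rot: [-0.0, 1.0, 0.001, 0.0]
contact_force: [0.6, -0.5, -1.1]
gripper_width: 0.0158
grip_force: 30.0
pos [ 0.6509 -0.0105  0.4473] toolx [1.0e+00 1.1e-03 1.0e-04] z [ 1.e-04  1.e-04 -1.e+00] t 19.3 F [ 0.56 -0.46 -1.13] w 0.015768500237009188
shift mm [ 0.1 -0.5 47.3] units [ 1.000e-04 -1.200e-03  1.184e-01]
[-0.31  0.73  0.51  1.45 -0.38  1.06 -1.29]
heel px [317.42602889 256.76168911] [302.95330524 131.80806318] bottom [323.66202477 231.58677508] [305.62659151 164.49485931]
302 131
1764 242 361 111 210
```

```bash
cat > fit.py <<'E'
from h import *
from scipy.optimize import differential_evolution,minimize
th=np.radians(np.linspace(30,330,100))
M=np.c_[.034*np.cos(th),.034*np.sin(th),0*th]
for a in(30,-30):
    r=np.linspace(.021,.033,6)[:,None];M=np.r_[M,r*[np.cos(np.radians(a)),np.sin(np.radians(a)),0]]
def mask(im,ref=None):
    hs=cv2.cvtColor(im,cv2.COLOR_BGR2HSV);m=(hs[...,2]>140)&(hs[...,1]<45)
    if ref is not None: m&=cv2.absdiff(im,ref).max(2)>25
    return m
def fit(views,lo,hi):
    V=[]
    for c,m in views:
        V.append((c,np.minimum(cv2.distanceTransform((~m).astype(np.uint8),cv2.DIST_L2,5),8).astype(np.float32)))
    def cost(p):
        W=R.from_euler('ZYX',p[3:]).apply(M)+p[:3];s=0
        for c,d in V:
            uv=w2p(c,W).astype(np.float32);s+=cv2.remap(d,uv[None,:,0].copy(),uv[None,:,1].copy(),1,borderValue=8).mean()
        return s
    rs=[]
    for sd in(0,1,2):
        r=differential_evolution(cost,list(zip(lo,hi)),seed=sd,maxiter=150,popsize=12,tol=1e-6);rs.append(r)
        Q=R.from_euler('ZYX',r.x[3:]);print('cost',round(r.fun,3),'centre',r.x[:3].round(4),'x',Q.apply([1,0,0]).round(2),'normal',Q.apply([0,0,1]).round(2),'e1',(Q.apply(M[0])+r.x[:3]).round(3),'back',(Q.apply([-.034,0,0])+r.x[:3]).round(3))
E
python3 - <<'E'
from fit import *
s=get_calibration('scene');ref=cv2.imread('pics/scene0.png');im=cv2.imread('pics/s7.png')
m=mask(im,ref);w=cv2.imread('pics/w7.png');mw=mask(w);print(m.sum(),mw.sum())
h=np.array([.651,-.0105,.1906])
fit([(s,m),(get_calibration('wrist'),mw)],[*(h-.045)[:2],.145,-3.15,-1.6,-3.15],[*(h+.045)[:2],.20,3.15,1.6,3.15])
E
```

```text
2897 101835
cost 0.834 centre [0.6737 0.0047 0.145 ] x [0.86 0.12 0.5 ] normal [ 0.13 -0.99  0.03] e1 [0.69  0.008 0.174] back [0.645 0.001 0.128]
cost 0.446 centre [0.6729 0.0061 0.145 ] x [-0.84 -0.03  0.55] normal [ 0.06 -1.    0.04] e1 [0.639 0.004 0.147] back [0.701 0.007 0.126]
cost 0.446 centre [0.6728 0.0061 0.145 ] x [-0.84 -0.03  0.55] normal [-0.06  1.   -0.03] e1 [0.657 0.006 0.175] back [0.701 0.007 0.126]
```

View pics/c7.png

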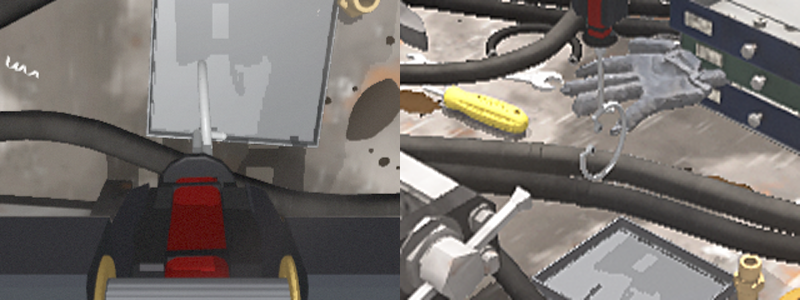

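The ring hangs edge-on, with its plane across the hook and its normal near world y. It reaches about 20 mm to +x of the pick (left half, line from (205,65) to (210,140)). I'll shift 15 mm to -x, lower until the ring touches, then lay it over towards -y.

```bash
python3 -m jog '[[0,-0.0125,0,0.01,0],[0,-0.0125,0,0.03,0],[0,-0.0125,0,0.04,0],[0,0,0,0.04,0],[0,0,0,0.04,0],[0,0,0,0.04,0],[0,0,0,0.03,0],[0,0,0,0.025,0],[0,0,0,0.015,0],[0,0,0,0,0]]'; python3 -m jog '[[0,0,0,0,0],[0,0,0,0,0]]'; python3 - <<'E'
from fit import *
delta([.636,-.083,.2647])
im=capture('scene');cv2.imwrite('pics/s8.png',im);t=capture('top');cv2.imwrite('pics/t8.png',t)
s=get_calibration('scene');T=get_calibration('top');h=ctrl.get_state()['ee_pos']-[0,0,.2567]
m=mask(im,cv2.imread('pics/scene0.png'));mt=mask(t,cv2.imread('pics/top0.png'));print(m.sum(),mt.sum(),w2p(s,h),w2p(T,h))
fit([(s,m)],[h[0]-.03,h[1]-.03,.03,-3.15,-1.6,-3.15],[h[0]+.04,h[1]+.03,h[2],3.15,1.6,3.15])
E
```

```text
time: 20.4
ee_pos: [0.6358, -0.0103, 0.3386]
eef_rot: [-0.0, 1.0, -0.0, -0.001]
contact_force: [-0.3, -1.0, -1.9]
gripper_width: 0.0159
grip_force: 30.0
time: 20.6
ee_pos: [0.6363, -0.0104, 0.34]
eef_rot: [0.0, 1.0, -0.0, 0.001]
contact_force: [0.9, 0.0, -0.7]
gripper_width: 0.0161
grip_force: 30.0
pos [ 0.6363 -0.0104  0.34  ] toolx [ 1.0e+00 -1.0e-04  1.4e-03] z [ 0.0014 -0.     -1.    ] t 20.6 F [ 0.94  0.02 -0.68] w 0.01608984839100407
shift mm [-0.4 72.6 75.3] units [-0.0009  0.1814  0.1883]
2827 2537 [298.93981427 184.51087654] [267.28578662 166.47477572]
cost 0.245 centre [0.6588 0.0123 0.0791] x [ 0.2   0.23 -0.95] normal [ 0.59 -0.8  -0.07] e1 [0.678 0.028 0.056] back [0.652 0.005 0.111]
cost 0.361 centre [0.6608 0.0139 0.077 ] x [-0.08  0.02 -1.  ] normal [-0.58  0.81  0.06] e1 [0.645 0.004 0.048] back [0.663 0.013 0.111]
cost 0.544 centre [0.6762 0.0115 0.0559] x [-0.65 -0.76  0.02] normal [ 0.73 -0.62  0.28] e1 [ 0.66  -0.014  0.04 ] back [0.698 0.037 0.055]
```

```bash
python3 -m jog '[[0,0,0.01,0.02,0],[0,0,0.02,0.01,0],[0,0,0.02,0.01,0],[0,0,0.025,0.01,0],[0,0,0.025,0.015,0],[0,0,0.02,0.02,0],[0,0,0.02,0.025,0],[0,0,0.015,0.025,0],[0,0,0.01,0.02,0],[0,0,0.01,0.015,0]]'; python3 -m jog '[[0,0,0,0,0],[0,0,0,0,0]]'; python3 - <<'E'
from fit import *
delta([.636,-.083,.2617])
im=capture('scene');cv2.imwrite('pics/s9.png',im);t=capture('top');cv2.imwrite('pics/t9.png',t)
s=get_calibration('scene');T=get_calibration('top');h=ctrl.get_state()['ee_pos']-[0,0,.2567]
m=mask(im,cv2.imread('pics/scene0.png'));mt=mask(t,cv2.imread('pics/top0.png'))
print(w2p(s,h))
fit([(s,m)],[h[0]-.03,h[1]-.03,.003,-3.15,-1.0,-1],[h[0]+.04,h[1]+.07,.05,3.15,1.,1])
E
```

```text
time: 21.7
ee_pos: [0.6358, -0.0804, 0.2702]
eef_rot: [-0.0, 1.0, 0.0, -0.001]
contact_force: [0.2, -0.6, -0.1]
gripper_width: 0.0157
grip_force: 30.0
time: 21.9
ee_pos: [0.6361, -0.0801, 0.2713]
eef_rot: [-0.0, 1.0, 0.0, 0.0]
contact_force: [0.3, -0.4, -0.9]
gripper_width: 0.0157
grip_force: 30.0
pos [ 0.6361 -0.0801  0.2713] toolx [1.e+00 2.e-04 1.e-04] z [ 1.e-04  3.e-04 -1.e+00] t 21.9 F [ 0.29 -0.41 -0.87] w 0.01571440333424626
shift mm [-0.1  2.9  9.6] units [-0.0002  0.0072  0.024 ]
[328.2783802  226.39174731]
cost 0.386 centre [ 0.6225 -0.0866  0.018 ] x [-0.69 -0.72  0.02] normal [0.   0.03 1.  ] e1 [ 0.614 -0.12   0.019] back [ 0.646 -0.062  0.017]
cost 0.386 centre [ 0.6225 -0.0867  0.018 ] x [-0.69 -0.72  0.02] normal [-0.    0.03  1.  ] e1 [ 0.614 -0.12   0.019] back [ 0.646 -0.062  0.017]
cost 0.386 centre [ 0.6246 -0.0851  0.0157] x [-0.68 -0.73  0.02] normal [-0.01  0.03  1.  ] e1 [ 0.617 -0.118  0.017] back [ 0.648 -0.06   0.015]
```

```bash
python3 - <<'E'
from fit import *
c=get_calibration('wrist');w=capture('wrist');cv2.imwrite('pics/w9.png',w);im=cv2.imread('pics/s9.png');T=get_calibration('top')
g=cv2.cvtColor(w,cv2.COLOR_BGR2GRAY);
r=w2p(c,[[.59,.02,.003],[.71,.02,.003],[.71,-.11,.003],[.59,-.11,.003]]);print(r.round(0))
roi=np.zeros(g.shape,np.uint8);cv2.fillConvexPoly(roi,r.astype(np.int32),1)
print('wrist tray gray percentiles',np.percentile(g[roi>0],[1,5,25,50,75,90,95,98,99.5]))
gs=cv2.cvtColor(im,cv2.COLOR_BGR2GRAY);s=get_calibration('scene');r=w2p(s,[[.59,.02,.003],[.71,.02,.003],[.71,-.11,.003],[.59,-.11,.003]]);roi2=np.zeros(g.shape,np.uint8);cv2.fillConvexPoly(roi2,r.astype(np.int32),1)
print('scene',np.percentile(gs[roi2>0],[1,5,25,50,75,90,95,98,99.5]))
h=ctrl.get_state()['ee_pos']-[0,0,.2567]
for n,cc,G,ro in(('w',c,g,roi),('s',s,gs,roi2)):
    bg=cv2.medianBlur(G,31);m=(G.astype(int)-bg>15)&(ro>0);print(n,m.sum());
    globals()['m'+n]=m
for views in([(c,mw)],[(c,mw),(s,ms)]):
    fit(views,[h[0]-.04,h[1]-.03,.003,-3.15,-1.0,-1],[h[0]+.05,h[1]+.08,.05,3.15,1.,1])
E
```

```text
[[175. 315.]
 [155. 136.]
 [367. 137.]
 [360. 315.]]
wrist tray gray percentiles [ 31.  42. 133. 150. 163. 175. 179. 188. 209.]
scene [ 72.91  85.   130.   161.   183.   187.   197.   248.18 255.  ]
w 2775
s 737
cost 0.421 centre [ 0.6254 -0.0696  0.0125] x [-0.49  0.43 -0.76] normal [-0.87 -0.14  0.47] e1 [ 0.609 -0.072 -0.017] back [ 0.642 -0.084  0.038]
cost 0.97 centre [ 0.6405 -0.0781  0.003 ] x [-0.83  0.44 -0.33] normal [-0.48 -0.28  0.83] e1 [ 0.611 -0.08  -0.014] back [ 0.669 -0.093  0.014]
cost 0.382 centre [ 0.6274 -0.0745  0.0117] x [-0.27 -0.47 -0.84] normal [-0.95 -0.03  0.32] e1 [ 0.623 -0.103 -0.006] back [ 0.637 -0.058  0.04 ]
cost 2.51 centre [ 0.6471 -0.0755  0.0165] x [-0.02  0.96  0.28] normal [-0.66 -0.23  0.72] e1 [ 0.634 -0.044  0.014] back [ 0.648 -0.108  0.007]
cost 1.841 centre [ 0.6433 -0.0757  0.003 ] x [-0.6   0.2   0.77] normal [0.78 0.35 0.52] e1 [ 0.628 -0.085  0.032] back [ 0.664 -0.083 -0.023]
cost 1.841 centre [ 0.6432 -0.0757  0.003 ] x [-0.6   0.2   0.77] normal [0.78 0.35 0.52] e1 [ 0.628 -0.085  0.032] back [ 0.664 -0.083 -0.023]
```

```bash
python3 - <<'E'
from fit import *
s=get_calibration('scene');T=get_calibration('top')
P=np.array([[.585,.03,.003],[.722,.025,.003],[.718,-.125,.003],[.58,-.12,.003]])
for n,c,f,ref in(('scene',s,'s9','scene0'),('top',T,'t9','top0')):
    a=cv2.imread(f'pics/{f}.png');b=cv2.imread(f'pics/{ref}.png')
    ga=cv2.cvtColor(a,6).astype(int);gb=cv2.cvtColor(b,6).astype(int);roi=np.zeros(ga.shape,np.uint8);cv2.fillConvexPoly(roi,w2p(c,P).astype(np.int32),1)
    print(n,'tray before',np.median(gb[roi>0]))
    m=(ga-gb>18)&(roi>0);ys,xs=np.nonzero(m);print(m.sum())
    W=np.array([p2w(c,x,y,.01)[:2] for x,y in zip(xs,ys)])
    if len(W): 
        print(W.min(0).round(3),W.max(0).round(3))
        H,xe,ye=np.histogram2d(W[:,0],W[:,1],bins=[np.arange(.58,.731,.01),np.arange(-.13,.041,.01)]);print(H.astype(int)[::-1,::-1])
E
```

```text
scene tray before 177.0
158
[ 0.593 -0.116] [ 0.706 -0.006]
[[ 0  0  0  0  0  0  0  0  0  0  0  0  0  0  0  0  0]
 [ 0  0  0  0  0  0  0  0  0  0  0  0  0  0  0  0  0]
 [ 0  0  0  0  1  0  0  1  0  0  0  0  0  0  0  0  0]
 [ 0  0  0  0  0  1  3  0  0  0  0  0  0  0  0  0  0]
 [ 0  0  0  0  0  0  0  0  0  0  0  0  0  0  0  0  0]
 [ 0  0  0  0  0  0  0  0  0  0  0  0  0  0  0  0  0]
 [ 0  0  0  0  0  0  0  0  0  0  4  9  8  5  1  0  0]
 [ 0  0  0  0  0  0  0  0  0 10  6  1  0  2  8  0  0]
 [ 0  0  0  0  0  0  0  0  3  8  2  4  3  0  2  6  0]
 [ 0  0  0  0  0  0  0  0  7  3  0  0  0  0  0  5  0]
 [ 0  0  0  0  0  0  0  0  6  2  0  0  0  5  8  2  0]
 [ 0  0  0  0  0  1  0  0  0  3  0  0  2  2  2  0  0]
 [ 0  0  0  0  0  2  0  0  1  3  3  0  2  0  0  2  0]
 [ 0  0  0  0  0  1  0  1  0  0  1  4  2  0  0  0  0]
 [ 0  0  0  0  0  0  0  0  0  0  0  0  0  0  0  0  0]]
top tray before 212.0
18
[ 0.624 -0.105] [0.722 0.02 ]
[[ 0  0  4  0  0  0  0  0  0  0  0  0  0  0  0  0  0]
 [ 0  0  0  0  0  0  0  0  0  0  0  0  0  0  0  0  0]
 [ 0  0  0  0  0  0  0  0  0  0  0  0  0  0  0  0  0]
 [ 0  0  0  0  0  0  0  0  0  0  0  0  0  0  0  0  0]
 [ 0  0  0  0  0  0  0  0  0  0  0  0  0  0  0  0  0]
 [ 0  0  0  0  0  0  0  0  0  0  0  0  0  0  0  0  0]
 [ 0  0  0  0  0  0  0  0  0  0  0  0  0  0  0  0  0]
 [ 0  0  0  0  0  0  0  0  0  0  0  0  0  0  0  0  0]
 [ 0  0  0  0  0  0  0  0  0  0  0  0  0  0  0  0  0]
 [ 0  0  0  0  0  0  0  0  0  0  0  0  0  0  0  0  0]
 [ 0  0  0  0  0  0  0  0  0  0  0  0  0  4 10  0  0]
 [ 0  0  0  0  0  0  0  0  0  0  0  0  0  0  0  0  0]
 [ 0  0  0  0  0  0  0  0  0  0  0  0  0  0  0  0  0]
 [ 0  0  0  0  0  0  0  0  0  0  0  0  0  0  0  0  0]
 [ 0  0  0  0  0  0  0  0  0  0  0  0  0  0  0  0  0]]
```

```bash
python3 - <<'E'
from fit import *
s=get_calibration('scene')
a=cv2.imread('pics/s9.png');b=cv2.imread('pics/scene0.png')
P=np.array([[.585,.03,.003],[.722,.025,.003],[.718,-.125,.003],[.58,-.12,.003]])
roi=np.zeros(a.shape[:2],np.uint8);cv2.fillConvexPoly(roi,w2p(s,P).astype(np.int32),1)
m=(cv2.cvtColor(a,6).astype(int)-cv2.cvtColor(b,6)>12)&(roi>0)
e=1e-4
print('flat on floor');fit([(s,m)],[.60,-.11,.0044,-3.15,-e,-e],[.68,-.03,.0046,3.15,e,e])
print('flat, z free');fit([(s,m)],[.60,-.11,.0044,-3.15,-e,-e],[.68,-.03,.03,3.15,e,e])
print('free');fit([(s,m)],[.60,-.11,.0044,-3.15,-.5,-.5],[.68,-.03,.03,3.15,.5,.5])
E
```

```text
flat on floor
cost 0.297 centre [ 0.6345 -0.0775  0.0044] x [-0.74 -0.67 -0.  ] normal [-0.  0.  1.] e1 [ 0.624 -0.11   0.004] back [ 0.66  -0.055  0.004]
cost 0.296 centre [ 0.6344 -0.0775  0.0046] x [-0.74 -0.67 -0.  ] normal [-0.  0.  1.] e1 [ 0.624 -0.11   0.005] back [ 0.66  -0.055  0.005]
cost 0.297 centre [ 0.6345 -0.0775  0.0044] x [-0.74 -0.67  0.  ] normal [-0.  0.  1.] e1 [ 0.624 -0.11   0.004] back [ 0.66  -0.055  0.004]
flat, z free
cost 0.29 centre [ 0.6303 -0.0806  0.0091] x [-0.75 -0.66  0.  ] normal [ 0. -0.  1.] e1 [ 0.62  -0.113  0.009] back [ 0.656 -0.058  0.009]
cost 0.29 centre [ 0.6303 -0.0806  0.009 ] x [-0.75 -0.66  0.  ] normal [ 0. -0.  1.] e1 [ 0.62  -0.113  0.009] back [ 0.656 -0.058  0.009]
cost 0.291 centre [ 0.629  -0.0816  0.0105] x [-0.77 -0.64 -0.  ] normal [-0. -0.  1.] e1 [ 0.617 -0.113  0.011] back [ 0.655 -0.06   0.011]
free
cost 0.267 centre [ 0.6259 -0.084   0.0141] x [-0.78 -0.63  0.02] normal [-0.01  0.04  1.  ] e1 [ 0.614 -0.116  0.015] back [ 0.652 -0.063  0.013]
cost 0.267 centre [ 0.6261 -0.0839  0.0139] x [-0.78 -0.63  0.02] normal [-0.01  0.04  1.  ] e1 [ 0.614 -0.116  0.015] back [ 0.653 -0.063  0.013]
cost 0.268 centre [ 0.6255 -0.0842  0.0144] x [-0.78 -0.63  0.02] normal [-0.01  0.04  1.  ] e1 [ 0.613 -0.116  0.016] back [ 0.652 -0.063  0.014]
```

The fit shows the ring lying flat on the tray floor, centre at about (0.634, -0.078), with the pick standing free above its middle. I'll raise the pick and check that the ring stays.

```bash
python3 -m jog '[[0,0,-0.005,-0.005,0],[0,0,-0.01,-0.02,0],[0,0,0,-0.04,0],[0,0,0,-0.06,0],[0,0,0,-0.08,0],[0,0,0,-0.08,0],[0,0,0,-0.06,0],[0,0,0,-0.04,0],[0,0,0,0,0],[0,0,0,0,0]]'; python3 - <<'E'
from fit import *
delta([.4466,-.2287,.4124])
s=get_calibration('scene');a=capture('scene');cv2.imwrite('pics/s10.png',a);b=cv2.imread('pics/scene0.png');t=capture('top');cv2.imwrite('pics/t10.png',t)
P=np.array([[.585,.03,.003],[.722,.025,.003],[.718,-.125,.003],[.58,-.12,.003]])
roi=np.zeros(a.shape[:2],np.uint8);cv2.fillConvexPoly(roi,w2p(s,P).astype(np.int32),1)
m=(cv2.cvtColor(a,6).astype(int)-cv2.cvtColor(b,6)>12)&(roi>0)
e=1e-4
fit([(s,m)],[.60,-.11,.0044,-3.15,-e,-e],[.68,-.03,.0046,3.15,e,e])
E
```

```text
time: 23.05
ee_pos: [0.6357, -0.0742, 0.4259]
eef_rot: [-0.0, 1.0, 0.0, 0.0]
contact_force: [-0.7, -0.1, -2.4]
gripper_width: 0.0156
grip_force: 30.0
pos [ 0.6357 -0.0742  0.4259] toolx [1.e+00 1.e-04 8.e-04] z [ 8.e-04  3.e-04 -1.e+00] t 23.05 F [-0.65 -0.05 -2.39] w 0.015587122375303901
shift mm [-189.2  154.5   13.3] units [-0.4729  0.3863  0.0333]
cost 0.03 centre [ 0.6348 -0.0778  0.0045] x [-0.74 -0.67 -0.  ] normal [-0.  0.  1.] e1 [ 0.624 -0.11   0.005] back [ 0.66  -0.055  0.005]
cost 0.03 centre [ 0.635  -0.0776  0.0045] x [-0.73 -0.68  0.  ] normal [-0.  0.  1.] e1 [ 0.625 -0.11   0.004] back [ 0.66  -0.054  0.004]
cost 0.03 centre [ 0.6349 -0.0778  0.0044] x [-0.74 -0.67  0.  ] normal [-0.  0.  1.] e1 [ 0.625 -0.11   0.004] back [ 0.66  -0.055  0.004]
```

```bash
python3 -m jog '[[0,-0.03,0.024,0,0],[0,-0.06,0.05,0,0],[0,-0.07,0.057,0,0],[0,-0.07,0.057,0,0],[0,-0.07,0.057,0,0],[0,-0.07,0.057,0,0],[0,-0.06,0.049,0,0],[0,-0.03,0.025,0,0],[0,-0.012,0.01,0,0],[0,0,0,0,0]]'; python3 -m jog '[[0,0,0,0,-0.136],[0,0,0,0,-0.136],[0,0,0,0,-0.136],[0,0,0,0,-0.136],[0,0,0,0,-0.136],[0,0,0,0,-0.136],[0,0,0,0,-0.136],[0,0,0,0,-0.136],[0,0,0,0,-0.136],[0,0,0,0,-0.136]]'; python3 -m jog '[[0,0,0,0,-0.14],[0,0,0,0,0],[0,0,0,0,0],[0,0,0,0,0]]'; python3 - <<'E'
from h import *
delta([.4466,-.2287,.2772]);rep()
E
```

```text
time: 24.15
ee_pos: [0.4475, -0.2286, 0.425]
eef_rot: [-0.0, 1.0, -0.0, -0.0]
contact_force: [-0.5, 1.0, -0.5]
gripper_width: 0.0158
grip_force: 30.0
time: 25.15
ee_pos: [0.4489, -0.2273, 0.425]
eef_rot: [-0.0, 0.754, 0.657, 0.001]
contact_force: [-0.4, 0.2, -0.7]
gripper_width: 0.016
grip_force: 30.0
time: 25.55
ee_pos: [0.4477, -0.2282, 0.4252]
eef_rot: [-0.0, 0.708, 0.707, 0.0]
contact_force: [-0.0, -0.3, -1.8]
gripper_width: 0.0158
grip_force: 30.0
pos [ 0.4477 -0.2282  0.4252] toolx [1.6e-03 1.0e+00 3.0e-04] z [ 1.e-04  3.e-04 -1.e+00] t 25.55 F [-0.02 -0.27 -1.75] w 0.015835616420934676
shift mm [ -0.5  -1.1 148. ] units [-0.0013 -0.0028  0.3699]
t 25.55 heel r -174.5 lat -101.4 z 168.5 yaw -0.1 F rad 0.2 lat -0.2 z -1.8 T [-0.06  0.07 -0.  ] w 0.0158
```

```bash
python3 -m jog '[[0,-0.0013,-0.0028,0.02,0],[0,0,0,0.05,0],[0,0,0,0.06,0],[0,0,0,0.06,0],[0,0,0,0.05,0],[0,0,0,0.04,0],[0,0,0,0.03,0],[0,0,0,0.01,0],[0,0,0,0,0],[0,0,0,0,0]]'; python3 - <<'E'
from h import *
delta([.4466,-.2287,.2772])
E
python3 -m jog '[[0,0,0,0.015,0],[0,0,0,0.015,0],[0,0,0,0.01,0],[0,0,0,0.005,0],[0,0,0,0,0],[0,0,0,0,0]]'; python3 - <<'E'
from h import *
delta([.4466,-.2287,.2772])
E
```

```text
time: 26.55
ee_pos: [0.4463, -0.2293, 0.2978]
eef_rot: [0.0, 0.707, 0.707, 0.0]
contact_force: [0.9, 0.4, -0.7]
gripper_width: 0.0155
grip_force: 30.0
pos [ 0.4463 -0.2293  0.2978] toolx [ 3.e-04  1.e+00 -4.e-04] z [ 1.e-03 -4.e-04 -1.e+00] t 26.55 F [ 0.92  0.44 -0.66] w 0.01550986679482445
shift mm [ 0.6  0.3 20.6] units [0.0016 0.0008 0.0514]
time: 27.15
ee_pos: [0.4461, -0.2292, 0.2793]
eef_rot: [-0.0, 0.707, 0.707, 0.0]
contact_force: [0.6, -0.2, -0.5]
gripper_width: 0.0159
grip_force: 30.0
pos [ 0.4461 -0.2292  0.2793] toolx [0.e+00 1.e+00 1.e-04] z [ 0.e+00  1.e-04 -1.e+00] t 27.15 F [ 0.56 -0.16 -0.51] w 0.015916165110857947
shift mm [0.5 0.5 2.1] units [0.0013 0.0013 0.0052]
```

```bash
python3 -m jog '[[0,0.0012,0.001,0.003,0],[0,0,0,0.003,0],[0,0,0,0,0],[0,0,0,0,0]]'; python3 -m jog '[[0.4,0,0,0,0],[0.8,0,0,0,0],[0.8,0,0,0,0],[0.8,0,0,0,0],[0.8,0,0,0,0],[0.8,0,0,0,0],[0.8,0,0,0,0],[0.8,0,0,0,0]]'; python3 -m jog '[[0.8,0,0,-0.02,0],[0.8,0,0,-0.06,0],[0.8,0,0,-0.08,0],[0.8,0,0,-0.08,0],[0.8,0,0,-0.05,0],[0.8,0,0,-0.02,0],[0.8,0,0,0,0],[0.8,0,0,0,0],[0.8,0,0,0,0]]'; python3 - <<'E'
from h import *
delta([.4466,-.2287,.277])
# compare with the start, in the top view clear of arm, and the scene view around rack/tray
c=get_calibration('wrist');im=capture('wrist');cv2.imwrite('pics/w11.png',im)
hs=cv2.cvtColor(im,cv2.COLOR_BGR2HSV);m=((hs[...,0]<8)|(hs[...,0]>172))&(hs[...,1]>120)
n,l,st,ce=cv2.connectedComponentsWithStats(m.astype(np.uint8))
for i in range(1,n):
    if st[i,4]>80: print(st[i],ce[i].round(1))
print(w2p(c,[[.4466,-.2287,.157],[.4466,-.2287,.095]]))
s=capture('scene');cv2.imwrite('pics/s11.png',s);b=cv2.imread('pics/scene0.png')
# red pick in scene view, before and after
for a in(b,s):
    h=cv2.cvtColor(a,cv2.COLOR_BGR2HSV);mm=((h[...,0]<8)|(h[...,0]>172))&(h[...,1]>120);mm[:, :310]=0;mm[:,:]&=True
    n,l,st,ce=cv2.connectedComponentsWithStats(mm[:370,:400].astype(np.uint8))
    print([(st[i].tolist(),ce[i].round(1).tolist()) for i in range(1,n) if st[i,4]>60])
E
```

```text
time: 27.55
ee_pos: [0.4464, -0.2287, 0.2769]
eef_rot: [-0.0, 0.707, 0.707, 0.0]
contact_force: [-1.1, 0.2, -0.0]
gripper_width: 0.0159
grip_force: 30.0
time: 28.35
ee_pos: [0.4464, -0.2287, 0.2769]
eef_rot: [-0.0, 0.707, 0.707, 0.0]
contact_force: [1.0, 0.1, 0.1]
gripper_width: 0.0705
grip_force: 0.0
time: 29.25
ee_pos: [0.4461, -0.2286, 0.3998]
eef_rot: [-0.001, 0.707, 0.707, -0.0]
contact_force: [-0.2, -0.0, -0.2]
gripper_width: 0.0707
grip_force: 0.0
pos [ 0.4461 -0.2286  0.3998] toolx [-0.      1.      0.0011] z [-0.0023  0.0011 -1.    ] t 29.25 F [-0.24 -0.04 -0.23] w 0.07069504872784821
shift mm [ -0.3   0.8 122.8] units [-0.0007  0.002   0.3069]
[307 228  24  19 353] [318.2 238.2]
[306 247  27  28 668] [318.7 260.6]
[295 308  18  37 498] [304.1 326.3]
[[317.04946248 262.32141479]
 [317.21194132 236.74931254]]
[([329, 258, 13, 12, 112], [335.1, 263.4]), ([329, 268, 13, 23, 237], [334.7, 279.2]), ([371, 314, 10, 10, 64], [375.7, 318.7]), ([370, 322, 11, 16, 126], [374.5, 329.8])]
[([329, 258, 14, 12, 109], [335.4, 263.5]), ([329, 268, 13, 23, 238], [334.8, 279.3]), ([371, 314, 10, 10, 63], [375.7, 318.7]), ([370, 322, 11, 16, 127], [374.6, 329.9])]
```

The pick hangs where it was to within 0.3 px, the small red pick is unmoved, and the ring lies flat in the tray. Handing in.

```bash
python3 -c "
from plant import ctrl
print(ctrl.job_done())"
```

```text
the job is handed in; nothing more can be done
None
```

The ring came out end 1 first with the hook pick and lies flat in the tray, the pick is back in its rack slot, and the job was handed in at about 29 s. As I lowered it, the ring slipped off the hook before I meant to release it, but a camera check afterwards showed it flat on the tray floor.

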